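Turn over the marker leaf of the empty ageing bay

TASK

One of the three bays of the ageing fixture is empty: lift the free edge of that bay's marker leaf with a fingertip, turn the leaf right over its pivot towards the bay and press it down fully flat, so that its cross face shows. Push it round gently and smoothly rather than flicking or forcing it, do not pinch it between the fingers, and leave the other two leaves, the modules and the screwdriver as they are.

Things in the scene. Friction and masses are not known exactly. Their poses are not given: they have to be found in the camera images.
- fixture: aluminium base plate 180 (x) x 300 (y) x 10 mm fixed on the bench, wiring duct 30 high along its back; origin: centre of its underside; x from the front to the back; the front looks roughly to the robot's right (yaw 63 to 92 degrees). It carries three equal bays in a row along y, 96 mm apart, in any order
- bay_c: the empty bay, no module in it: black bed 160 (x) x 90 (y) x 6, two side guides 20 high, contact block 34 high at the back. Origin: centre of the bed's underside, 10 mm above the bench; x from front to back, y left, z up. Bed and fixture plate end 80 and 90 mm in front of it, so the leaf's outer 45 mm hang free over bare bench
- bay_a: bay like bay_c, beside it in the row, 96 or 192 mm away; holds a module (top 36 mm above the origin); origin: centre of its bed's underside, 10 mm above the bench
- bay_b: bay like bay_c, beside it in the row, 96 or 192 mm away; holds a module (top 36 mm above the origin); origin: centre of its bed's underside, 10 mm above the bench
- leaf_c (a joint): the empty bay's leaf, the one to turn. Rad: 0 = lies level, out over the bay's front, bar face up; pi/2 = upright; 3.14 = lies level over the bay, cross face up; stops at 0 and 3.14. Starts at 0 to 0.25. About 40 g; a friction hinge (0.03 N m, no spring) holds it wherever it is left
- leaf_a (a joint): marker leaf of bay_a, like leaf_c; starts between 0 and 0.25 rad (lying out over the front)
- leaf_b (a joint): marker leaf of bay_b, like leaf_c; starts between 0 and 0.25 rad (lying out over the front)
- bay_c_pivot (a point): middle of leaf_c's pivot (fixed; axes as bay_c), 62 mm over the bench, 62 mm in front of the bay's origin; the pivot runs along the bay's y between two cheeks 34 long (x), 4 thick, 68 mm apart inside, rising 8 mm above the pivot. Two 5 mm rest bars run under the leaf 12 mm before and behind the pivot
- leaf_c_tab (a point): middle of the end of leaf_c's thumb tab (moves with the leaf): 73 mm from the pivot and 12 mm off the plate's mid-plane. The tab is 34 wide, 18 long, 3 thick, in the middle of the free edge, bent 40 degrees towards the bar face (up at the start), so a fingertip gets under it
- leaf_c_mid (a point): middle of leaf_c's plate, 34 mm from the pivot, in its mid-plane (moves with the leaf; x from free edge to pivot, y along the pivot, z out of the bar face). Blue plastic plate 62 wide (y), 60 long from pivot to free edge, 3 thick; a raised white bar on one face, a raised white cross on the other
- module_a: power module, bare aluminium finned block with a black connector strip, 90 x 68 x 30 high, 0.3 kg, loose, sitting in bay_a; origin: centre of its underside, 90 mm side along its x
- module_b: power module, bare aluminium finned block with a black connector strip, 90 x 68 x 30 high, 0.3 kg, loose, sitting in bay_b; origin: centre of its underside, 90 mm side along its x
- module_c: power module, bare aluminium finned block with a black connector strip, 90 x 68 x 30 high, 0.3 kg, loose, taken out of the empty bay and lying on the bench behind the fixture; origin: centre of its underside, 90 mm side along its x
- screwdriver: screwdriver lying on the bench at the end of the fixture farther from the robot, black handle; origin: middle of its underside

How it is judged:
By the outcome, as a careful person would: the job done as asked, in the order asked, and still so for the second after the job is handed in, with the robot touching nothing.
It also fails if it takes over 38 s, if anything falls off the work surface, if the arm or the gripper's body presses on something with over 40 N, if the wrist force passes 120 N, or if a joint passes its speed limit or range.

ROBOT

A 6-joint arm with a two-finger parallel gripper is mounted at the origin on the work surface. World frame = base frame: x ahead of the robot, y to its left, z up, the work surface at z = 0. Lengths are in mm, angles in rad, forces in N, time in s.
With the tool pointing down it reaches from about 275 to 1000 mm from the base axis. Payload 8.4 kg.
Tool frame: the origin (TCP) lies between the finger pads; the fingertips stand r.finger_overhang ahead of it and the grasp point (between the pads) is the TCP (r.finger_overhang is the distance from the TCP to the fingertips, in mm); z points along the fingers, y is the line along which they close (so a half turn about z gives the same grasp; the last joint's range is limited). The gripper opens to 85 mm and grips with 20 to 120 N. Pads are 22 mm wide; open, the fingers measure 114 mm over their backs; the gripper's body (76 mm by 85 mm) begins 54 mm behind the grasp point. The pads swing forward as they close: fully open they stand 13 mm farther back than shut.
Start: joints at [-1.155, 0.353, 1.633, -0, 1.155, -0.002], TCP at [253.593, -571.243, 250.281] pointing down, gripper open.
Joint ranges: [-2.63, 2.63], [-0.92, 2.1], [0.06, 2.66], [-1.3, 4.44], [0, 2.69], [-3.02, 3.02]. Speed limits (rad/s): [2.22, 2.22, 2.79, 3.14, 3.14, 3.14].

INTERFACE

Orientations are given as [roll, pitch, yaw] about the fixed x, y, z axes, in that order (R = Rz(yaw) Ry(pitch) Rx(roll)).
In Python, from rig import r, cams, sign_off gives the robot as it stands.
- The arm moves only by the shell command python3 -m crank 'ROWS' [FORCE]. ROWS is JSON, a list of rows, each a list of 7 numbers: the shift along the tool's x, y, z in m, then the turn, a rotation vector about the tool's x, y, z in rad, then the closure, from 0 (fully open) to 1 (shut). In form: [[dx, dy, dz, ax, ay, az, gripper], ...]. A call has 1 to 5 rows; each row is the pose to reach, as a shift and turn from the pose commanded when the call began, along the tool's axes at that moment; what a row does not reach only later rows make up. A row lasts 1/10 s, in which the tool goes at most 50 mm and 8.59 degrees, less where a joint would pass 70% of its speed; a pose out of reach is approached as far as the arm can. A call with a gripper value outside its range is refused whole. The fingers move at their own pace and stop on an object; FORCE is the grip in N (left out, the last holds). Time passes only in rows, so rows that repeat a pose let the fingers close. It gives the time, the measured TCP pose, the force, the opening and the grip force at its end, in the units of the state.
- r.sense(): the state, without advancing time (a new reading comes with each control period).
- cams.grab_frame(name): name is "side" or "top"; returns a dict with "image" (400x640x3 uint8, red, green, blue), "fx", "fy", "cx", "cy" (pixels), "position" and "orientation" of the camera in the world. Camera axes: x right, y down, z forward; pixel columns grow to the right and rows downward; lengths in mm; the calibration is good to about 2 mm. A picture is of the moment at which its call begins. There is no depth.
- sign_off(): hands the job in; it is judged then, once.
The state is a dict: "clock": time; "qpos": joint angles; "qvel": joint speeds; "joint_efforts": joint torques, N m; "eef_pos": TCP position; "tcp_rot": TCP orientation; "contact_force": force on the tool from outside, world axes, zero at the start; "wrist_torque": the same for the moment, N m; "opening": opening from 0.0 (shut) to 1.0 (fully open); "grasp_force": force on a finger pad.
Only numpy, scipy, OpenCV 4.12 (cv2) and the standard library are available. Lean on these libraries where they do the work, as an engineer would, in place of code of your own. Each camera call takes 0.05 s, during which the arm holds its last target. There are 200 camera calls.

## Working session

There is one attempt and no reset: what is moved stays moved. The work goes in short steps, Python scripts to look and compute and a shell command to move; the robot and the scene stay as the last step left them, time stands still between calls to the robot, and variables do not carry over. Pictures are saved under pics/ and viewed, at most 10 in all, crops included, and the job is handed in when it is done.

```bash
ls; mkdir -p pics; python3 - <<'E'
from rig import r,cams
import cv2,pickle
s=r.sense();print(s, r.finger_overhang)
d={}
for n in("side","top"):
    f=cams.grab_frame(n);d[n]=f
    print(n,{k:v for k,v in f.items() if k!="image"})
    cv2.imwrite(f"pics/{n}0.png",f["image"][:,:,::-1])
pickle.dump(d,open("f0.pkl","wb"))
E
```

```text
pics
{'clock': 0.0, 'qpos': array([-1.15543344e+00,  3.53642270e-01,  1.63415061e+00, -1.50356807e-07,
        1.15522586e+00, -2.43937795e-03]), 'qvel': array([-0.00090138, -0.00167299,  0.00037759, -0.00016225, -0.00131174,
       -0.00106529]), 'joint_efforts': array([-3.24545195e-03, -6.05259275e+01, -3.42070377e+01, -2.36107871e-04,
        9.23698826e-03, -3.94737299e-06]), 'eef_pos': array([ 253.38432153, -570.82163898,  249.55829918]), 'tcp_rot': array([-3.14016657e+00, -3.34129159e-06,  4.17802326e-01]), 'contact_force': array([-0.44610286, -0.6770251 ,  0.25516676]), 'wrist_torque': array([-0.05971124, -0.00666626,  0.00026922]), 'grasp_force': 0.0, 'opening': 0.9949101156635194} 19.0
side {'fx': 450.43863971729695, 'fy': 450.43863971729695, 'cx': 325.71874612843675, 'cy': 197.74974702703125, 'position': array([ 601.48005709, -550.78129193,  526.91159352]), 'orientation': array([-2.15376229,  0.00608098, -0.05424747])}
top {'fx': 420.82391431857656, 'fy': 420.82391431857656, 'cx': 320.51858963379556, 'cy': 199.5072456617878, 'position': array([509.08080623, 139.40644904, 826.72583663]), 'orientation': array([-2.97274524, -0.04726426, -1.55763509])}
```

View pics/top0.png

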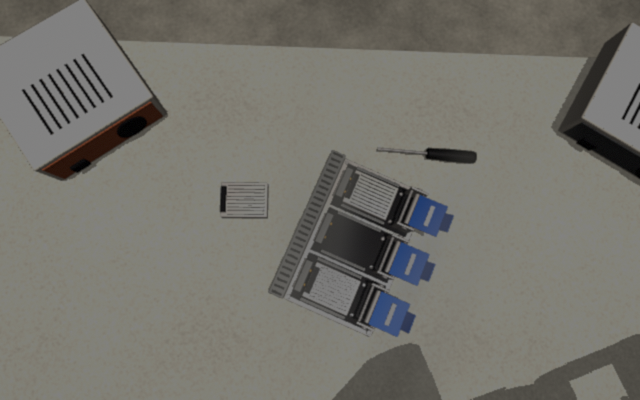

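View pics/side0.png

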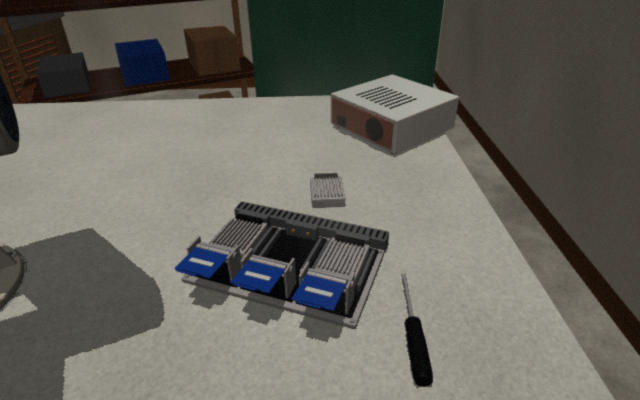

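The middle bay is the empty one: its bed is at top (350,240) and its leaf at top (408,264), tab (428,268). In the side view that leaf is at (263,275). Next I measure all three leaves by triangulating the white bars and the leaf outlines.

```bash
cat > h.py <<'E'
import numpy as np,cv2
from scipy.spatial.transform import Rotation as R
def ray(f,p):
    d=R.from_euler('xyz',f["orientation"]).apply([(p[0]-f["cx"])/f["fx"],(p[1]-f["cy"])/f["fy"],1.])
    return np.array(f["position"]),d/np.linalg.norm(d)
def plane(f,p,z):
    o,d=ray(f,p);return o+d*(z-o[2])/d[2]
def tri(f,p,g,q):
    o,d=ray(f,p);a,e=ray(g,q)
    s=np.linalg.lstsq(np.c_[d,-e],a-o,rcond=None)[0]
    A,B=o+s[0]*d,a+s[1]*e
    return (A+B)/2,np.linalg.norm(A-B)
def blues(f):
    im=f["image"].astype(int)
    m=((im[...,2]>im[...,0]+40)&(im[...,2]>im[...,1]+25)).astype(np.uint8)
    m[:140]=0
    return im,m
def leaves(f):
    im,m=blues(f)
    m2=cv2.morphologyEx(m,cv2.MORPH_CLOSE,np.ones((3,3)))
    n,l,st,c=cv2.connectedComponentsWithStats(m2)
    out=[]
    for i in range(1,n):
        if st[i,4]<150: continue
        k=(l==i).astype(np.uint8)
        cs,_=cv2.findContours(k,cv2.RETR_EXTERNAL,cv2.CHAIN_APPROX_NONE)
        c0=max(cs,key=cv2.contourArea)
        fill=cv2.drawContours(np.zeros_like(k),[c0],-1,1,-1)
        er=cv2.erode(fill,np.ones((3,3)))
        w=np.clip(im[...,0]-70,0,None)*er   # white bar: red channel
        ys,xs=np.nonzero(w);ww=w[ys,xs]
        out.append(dict(area=st[i,4],bar=(np.average(xs,weights=ww),np.average(ys,weights=ww)) if len(xs) else None,nb=len(xs),poly=cv2.approxPolyDP(c0,2.5,True)[:,0].tolist()))
    return sorted(out,key=lambda o:o["poly"][0][0])
E
python3 - <<'E'
from h import *
import pickle
d=pickle.load(open("f0.pkl","rb"));t,s=d["top"],d["side"]
L=sorted(leaves(t),key=lambda o:-o["bar"][1]);S=leaves(s)
for a,b in zip(L,S): print(a["bar"],a["nb"],b["bar"],b["nb"],tri(t,a["bar"],s,b["bar"]));print("  ",a["poly"],b["poly"])
for n,f,(x0,x1,y0,y1) in (("t",t,(270,470,150,340)),("s",s,(170,400,195,325))):
    pass
A=cv2.resize(t["image"][180:345,330:470,::-1],None,fx=3,fy=3,interpolation=cv2.INTER_CUBIC)
B=cv2.resize(s["image"][225:325,225:365,::-1],None,fx=3,fy=3,interpolation=cv2.INTER_CUBIC)
c=np.zeros((495,840,3),np.uint8)[:, :800]
c=np.zeros((495,800,3),np.uint8);c[:,:400]=A[:,:400];c[:300,400:]=B[:,:400]
cv2.imwrite("pics/crop0.png",np.clip(c*1.6,0,255).astype(np.uint8))
E
```

```text
(np.float64(390.0576525821596), np.float64(314.3256338028169)) 143 (np.float64(201.05862603305786), np.float64(261.3903667355372)) 120 (array([436.5392544 , -20.11794009,  68.0893368 ]), np.float64(0.45792521508580275))
   [[381, 292], [369, 324], [397, 335], [408, 304]] [[175, 267], [182, 272], [210, 277], [226, 255], [195, 247]]
(np.float64(409.95896907216496), np.float64(263.79835051546394)) 127 (np.float64(257.29965034965034), np.float64(275.2282051282051)) 128 (array([524.97377719, -57.32363005,  69.32529576]), np.float64(0.18898559025151793))
   [[401, 242], [389, 273], [417, 284], [428, 255]] [[231, 281], [234, 285], [268, 292], [283, 269], [249, 260]]
(np.float64(428.8871635610766), np.float64(215.60766045548655)) 120 (np.float64(318.4649239252527), np.float64(291.1337690186868)) 145 (array([613.15198049, -94.62283117,  69.01719763]), np.float64(0.20679504896738335))
   [[420, 195], [408, 224], [435, 235], [446, 207]] [[306, 275], [292, 299], [332, 310], [344, 284]]
```

View pics/crop0.png

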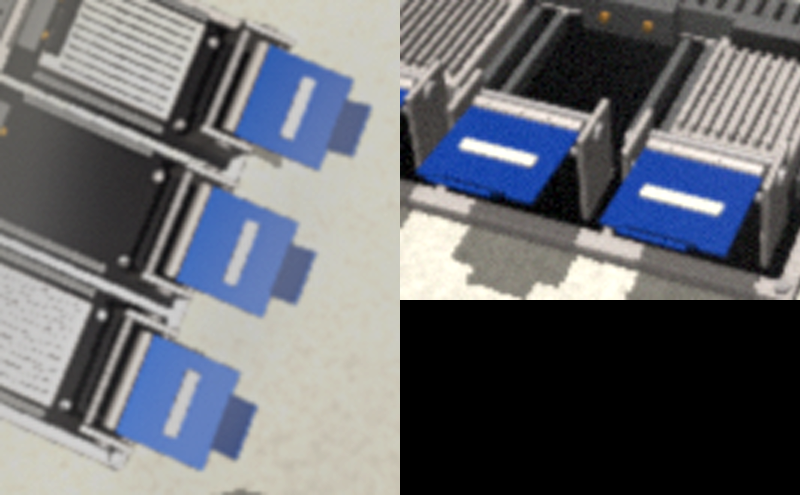

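Bar spacing is 95.97 mm for both pairs against the expected 96, and bay yaw is 67.2°. The middle bar is at (525, -57, 69), which puts the pivot at about (538, -26, 62) and the leaf at about 0.15 rad. My plan is a closed gripper tilted 45° towards the bay, brought in from the front and under the tab. The helper below turns targets into tool-frame rows.

```bash
cat >> h.py <<'E'
P=np.array([538.,-26.,62.]);YAW=np.radians(67.2)
u=np.array([np.cos(YAW),np.sin(YAW),0]);v=np.array([-np.sin(YAW),np.cos(YAW),0]);ez=np.array([0,0,1.])
def Rt(a): # tool tilted: z=(cos a)u-(sin a)ez, y=-v
    z=np.cos(a)*u-np.sin(a)*ez;y=-v
    return R.from_matrix(np.c_[np.cross(y,z),y,z])
def loc(p): d=np.asarray(p)-P; return np.round([d@u,d@v,p[2]],1)
def rows(s,targets):  # targets: (o,lat,z,alpha_deg) of the TCP
    R0=R.from_euler('xyz',s["tcp_rot"]);p0=s["eef_pos"]
    for o,l,z,a in targets:
        p=P+o*u+l*v;p[2]=z;T=Rt(np.radians(a))
        print((o,l,z,a),np.round(R0.inv().apply(p-p0)/1000,4).tolist(),np.round((R0.inv()*T).as_rotvec(),3).tolist())
def st():
    from rig import r
    s=r.sense();R0=R.from_euler('xyz',s["tcp_rot"])
    z=R0.apply([0,0,1])
    print("t",round(s["clock"],2),"loc",loc(s["eef_pos"]),"alpha",round(np.degrees(np.arctan2(-z[2],z@u)),1),"zlat",round(z@v,3),"q",np.round(s["qpos"],2),"F",np.round([s["contact_force"]@u,s["contact_force"]@v,s["contact_force"][2]],1),"open",round(s["opening"],2))
    return s
E
python3 - <<'E'
from h import *
s=st();rows(s,[(-150,0,250,90),(-150,0,250,45)])
E
```

```text
t 0.1 loc [-612.6   51.2  249.6] alpha 90.0 zlat 0.001 q [-1.16  0.35  1.63 -0.    1.16 -0.  ] F [ 0.5  1.2 -0.3] open 1.0
(-150, 0, 250, 90) [0.3719, -0.2797, -0.0] [-0.001, -0.0, -0.755]
(-150, 0, 250, 45) [0.3719, -0.2797, -0.0] [0.295, 0.747, -0.716]
```

```bash
python3 -m crank '[[0.035,-0.026,0,0,0,-0.12,1],[0.07,-0.052,0,0,0,-0.25,1],[0.105,-0.079,0,0,0,-0.38,1],[0.14,-0.105,0,0,0,-0.5,1],[0.175,-0.131,0,0,0,-0.62,1]]' 20
python3 -c "
from h import *
rows(st(),[(-150,0,250,90),(-150,0,250,45)])"
```

```text
clock: 0.6
eef_pos: [360.8, -378.8, 250.0]
tcp_rot: [-3.141, -0.0, 1.042]
contact_force: [0.4, -1.0, 0.1]
opening: 0.143
grasp_force: 0.0
t 0.6 loc [-393.9   26.7  250. ] alpha 90.0 zlat 0.0 q [-0.81  0.2   1.85  0.    1.1  -0.28] F [-0.8 -0.7  0.1] open 0.14
(-150, 0, 250, 90) [0.2453, -0.0053, 0.0001] [-0.0, -0.0, -0.13]
(-150, 0, 250, 45) [0.2453, -0.0053, 0.0001] [0.051, 0.784, -0.124]
```

```bash
python3 -m crank '[[0.035,-0.001,0,0.01,0.13,-0.025,1],[0.07,-0.002,0,0.02,0.26,-0.05,1],[0.105,-0.003,0,0.03,0.4,-0.07,1],[0.14,-0.004,0,0.04,0.53,-0.09,1],[0.175,-0.005,0,0.05,0.66,-0.12,1]]'
python3 -c "
from h import *
rows(st(),[(-150,0,250,45),(-150,0,130,45)])"
```

```text
clock: 1.1
eef_pos: [445.7, -226.4, 250.9]
tcp_rot: [-3.133, -0.666, 1.16]
contact_force: [0.5, -1.1, -0.3]
opening: -0.003
grasp_force: 0.0
t 1.1 loc [-220.5    7.4  250.9] alpha 51.8 zlat 0.001 q [-0.84  0.32  1.85  0.61  1.34 -0.69] F [-0.8 -0.9 -0.3] open -0.0
(-150, 0, 250, 45) [0.055, 0.0069, 0.0442] [-0.0, 0.119, -0.01]
(-150, 0, 130, 45) [-0.0192, 0.0077, 0.1386] [-0.0, 0.119, -0.01]
```

```bash
python3 -m crank '[[-0.004,0.002,0.028,0,0.06,-0.005,1],[-0.008,0.004,0.056,0,0.119,-0.01,1],[-0.012,0.006,0.084,0,0.119,-0.01,1],[-0.016,0.0077,0.112,0,0.119,-0.01,1],[-0.0192,0.0077,0.1386,0,0.119,-0.01,1]]'
python3 -c "
from h import *
rows(st(),[(-150,0,130,45),(-130,0,60,45),(-90,0,60,45),(-75,0,60,45)])
from rig import cams
for n in ('side','top'):
    cv2.imwrite(f'pics/{n}1.png',cams.grab_frame(n)['image'][:,:,::-1])
"
```

```text
clock: 1.6
eef_pos: [478.8, -165.2, 127.6]
tcp_rot: [-3.138, -0.78, 1.17]
contact_force: [0.8, 1.0, 0.0]
opening: -0.001
grasp_force: 0.0
t 1.6 loc [-151.2    0.6  127.6] alpha 45.3 zlat 0.001 q [-0.77  0.53  1.96  0.8   1.15 -0.89] F [ 1.2 -0.3  0. ] open -0.0
(-150, 0, 130, 45) [0.0026, 0.0006, -0.0008] [-0.001, 0.005, -0.002]
(-130, 0, 60, 45) [-0.0325, 0.0008, 0.063] [-0.001, 0.005, -0.002]
(-90, 0, 60, 45) [-0.0041, 0.0008, 0.0911] [-0.001, 0.005, -0.002]
(-75, 0, 60, 45) [0.0066, 0.0007, 0.1017] [-0.001, 0.005, -0.002]
```

View pics/side1.png

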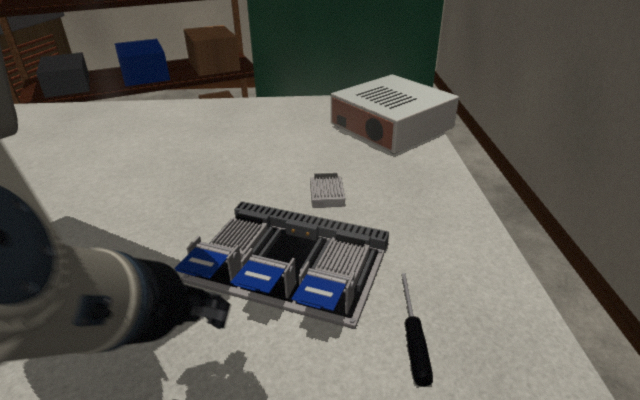

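The side view shows the closed fingertip at about (225,315), short of the middle leaf at (263,275) and clear of everything. Next I lower it in front of the leaf and check that the tip projects where I expect.

```bash
python3 -m crank '[[-0.008,0,0.016,0,0.005,-0.002,1],[-0.016,0.001,0.031,0,0.005,-0.002,1],[-0.024,0.001,0.047,0,0.005,-0.002,1],[-0.0325,0.001,0.063,0,0.005,-0.002,1],[-0.0325,0.001,0.063,0,0.005,-0.002,1]]'
cat >> h.py <<'E'
def proj(f,p):
    c=R.from_euler('xyz',f["orientation"]).inv().apply(np.asarray(p)-f["position"])
    return np.round([f["cx"]+f["fx"]*c[0]/c[2],f["cy"]+f["fy"]*c[1]/c[2]],1)
def W(o,l,z): p=P+o*u+l*v;p[2]=z;return p
E
python3 -c "
from h import *
from rig import cams
s=st();rows(s,[(-130,0,60,45),(-90,0,57,45),(-72,0,57,45),(-72,0,62,45)])
z=R.from_euler('xyz',s['tcp_rot']).apply([0,0,1])
fs={n:cams.grab_frame(n) for n in ('side','top')}
ims=[]
for n,f in fs.items():
    q=proj(f,s['eef_pos']+19*z);print(n,'tip',q,'pivot',proj(f,P),'tabend',proj(f,W(-70.4,0,84.8)))
    x,y=int(q[0]),int(q[1]);x0,y0=max(0,min(540,x-40)),max(0,min(250,y-90))
    print(x0,y0)
    ims.append(cv2.resize(f['image'][y0:y0+150,x0:x0+100,::-1],None,fx=4,fy=4,interpolation=cv2.INTER_CUBIC))
cv2.imwrite('pics/c2.png',np.clip(np.hstack(ims)*1.5,0,255).astype(np.uint8))
"
```

```text
clock: 2.2
eef_pos: [487.0, -145.3, 59.7]
tcp_rot: [-3.137, -0.786, 1.171]
contact_force: [-0.7, 0.3, 0.7]
opening: 0.001
grasp_force: 0.0
t 2.2 loc [-129.8    0.7   59.7] alpha 45.0 zlat 0.004 q [-0.73  0.65  1.98  0.88  1.05 -1.  ] F [0.  0.8 0.7] open 0.0
(-130, 0, 60, 45) [0.0, 0.0007, -0.0004] [-0.004, -0.001, -0.001]
(-90, 0, 57, 45) [0.0262, 0.0008, 0.03] [-0.004, -0.001, -0.001]
(-72, 0, 57, 45) [0.0389, 0.0009, 0.0428] [-0.004, -0.001, -0.001]
(-72, 0, 62, 45) [0.0424, 0.0008, 0.0392] [-0.004, -0.001, -0.001]
side tip [230.3 327.7] pivot [267.7 264.3] tabend [244.1 284.2]
190 237
top tip [447.6 282.5] pivot [391.7 256.3] tabend [431.3 272. ]
407 192
```

View pics/c2.png

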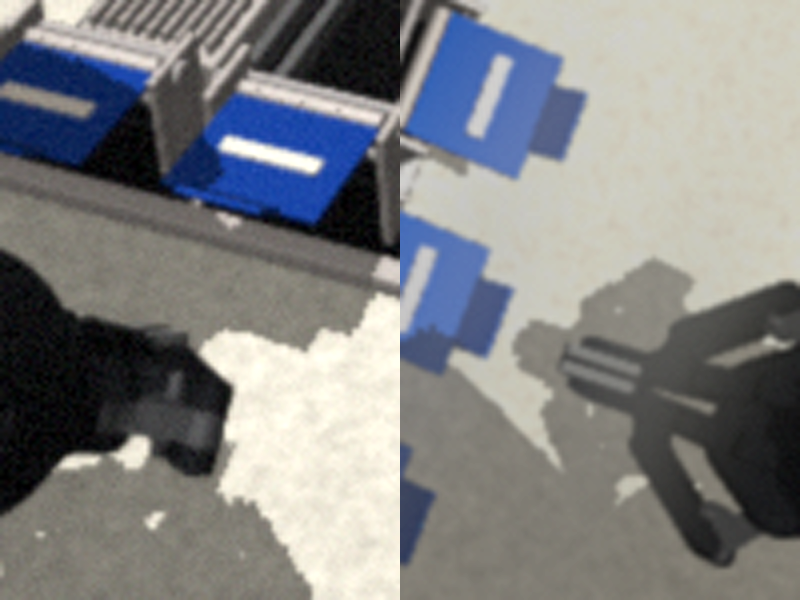

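The top view puts the tip at (448,284) against a predicted (447.6,282.5), and the tab end at (432,272) against (431.3,272), so the geometry agrees. Now I slide the tip under the leaf.

```bash
python3 -m crank '[[0.008,0,0.009,0,0,0,1],[0.016,0.001,0.018,0,0,0,1],[0.024,0.001,0.027,0,0,0,1],[0.032,0.001,0.036,0,0,0,1],[0.0389,0.001,0.0428,0,0,0,1]]'
cat >> h.py <<'E'
def arc(phis,rho=50,a=45,off=0): # TCP targets with the upper tip corner at angle phi (deg) on a circle about the pivot
    al=np.radians(a);out=[]
    for f in phis:
        t=np.radians(f)
        o=-rho*np.cos(t)-19*np.cos(al)-11*np.sin(al)+off*np.sin(t); z=62+rho*np.sin(t)+19*np.sin(al)-11*np.cos(al)-off*np.cos(t)
        out.append((round(o,1),0,round(z,1),a))
    return out
E
python3 -c "
from h import *
rows(st(),arc([-8,-4,0,3,6,9,12,15,18]))"
```

```text
clock: 2.8
eef_pos: [511.4, -92.0, 58.8]
tcp_rot: [-3.141, -0.786, 1.175]
contact_force: [-0.5, 0.6, -0.6]
opening: -0.005
grasp_force: 0.0
t 2.8 loc [-71.2  -1.1  58.8] alpha 45.0 zlat 0.002 q [-0.62  0.64  2.01  0.97  0.99 -0.99] F [ 0.4  0.8 -0.6] open -0.01
(np.float64(-70.7), 0, np.float64(60.7), 45) [0.0017, -0.0011, -0.001] [-0.002, -0.0, 0.001]
(np.float64(-71.1), 0, np.float64(64.2), 45) [0.0039, -0.0011, -0.0038] [-0.002, -0.0, 0.001]
(np.float64(-71.2), 0, np.float64(67.7), 45) [0.0063, -0.0011, -0.0063] [-0.002, -0.0, 0.001]
(np.float64(-71.1), 0, np.float64(70.3), 45) [0.0082, -0.0011, -0.0081] [-0.002, -0.0, 0.001]
(np.float64(-70.9), 0, np.float64(72.9), 45) [0.0102, -0.0011, -0.0098] [-0.002, -0.0, 0.001]
(np.float64(-70.6), 0, np.float64(75.5), 45) [0.0122, -0.0011, -0.0114] [-0.002, -0.0, 0.001]
(np.float64(-70.1), 0, np.float64(78.1), 45) [0.0144, -0.0011, -0.0129] [-0.002, -0.0, 0.001]
(np.float64(-69.5), 0, np.float64(80.6), 45) [0.0166, -0.0011, -0.0142] [-0.002, -0.0, 0.001]
(np.float64(-68.8), 0, np.float64(83.1), 45) [0.0189, -0.0011, -0.0155] [-0.002, -0.0, 0.001]
```

```bash
python3 -m crank '[[0.0028,-0.001,-0.0025,0,0,0,1],[0.005,-0.001,-0.005,0,0,0,1],[0.0075,-0.001,-0.0075,0,0,0,1],[0.01,-0.001,-0.0097,0,0,0,1],[0.0122,-0.001,-0.0114,0,0,0,1]]'
python3 -c "
from h import *
rows(st(),arc([9,12,15,18,21,24,27,30]))"
```

```text
clock: 3.3
eef_pos: [510.4, -93.0, 75.8]
tcp_rot: [3.141, -0.785, 1.174]
contact_force: [0.4, -0.1, -0.9]
opening: -0.001
grasp_force: 0.3
t 3.3 loc [-72.5  -0.6  75.8] alpha 45.0 zlat 0.0 q [-0.63  0.6   2.01  0.95  1.01 -0.96] F [ 0.1 -0.4 -0.9] open -0.0
(np.float64(-70.6), 0, np.float64(75.5), 45) [0.0011, -0.0006, 0.0015] [-0.0, 0.0, 0.001]
(np.float64(-70.1), 0, np.float64(78.1), 45) [0.0033, -0.0006, 0.0] [-0.0, 0.0, 0.001]
(np.float64(-69.5), 0, np.float64(80.6), 45) [0.0055, -0.0006, -0.0013] [-0.0, 0.0, 0.001]
(np.float64(-68.8), 0, np.float64(83.1), 45) [0.0078, -0.0006, -0.0026] [-0.0, 0.0, 0.001]
(np.float64(-67.9), 0, np.float64(85.6), 45) [0.0102, -0.0006, -0.0037] [-0.0, 0.0, 0.001]
(np.float64(-66.9), 0, np.float64(88.0), 45) [0.0126, -0.0006, -0.0047] [-0.0, 0.0, 0.001]
(np.float64(-65.8), 0, np.float64(90.4), 45) [0.0151, -0.0006, -0.0057] [-0.0, 0.0, 0.001]
(np.float64(-64.5), 0, np.float64(92.7), 45) [0.0176, -0.0006, -0.0064] [-0.0, 0.0, 0.001]
```

```bash
python3 -m crank '[[0.003,-0.0006,0.0005,0,0,0,1],[0.0055,-0.0006,-0.0013,0,0,0,1],[0.008,-0.0006,-0.0026,0,0,0,1],[0.0105,-0.0006,-0.0038,0,0,0,1],[0.013,-0.0006,-0.0048,0,0,0,1]]'
python3 -c "
from h import *
from rig import cams
rows(st(),arc([27,30,33,36,39,42,45]))
fs=[cams.grab_frame(n)['image'][:,:,::-1] for n in ('side','top')]
ims=[cv2.resize(f[y0:y0+150,x0:x0+100],None,fx=4,fy=4,interpolation=cv2.INTER_CUBIC) for f,(x0,y0) in zip(fs,[(200,205),(370,190)])]
cv2.imwrite('pics/c3.png',np.clip(np.hstack(ims)*1.5,0,255).astype(np.uint8))
"
```

```text
clock: 3.8
eef_pos: [512.0, -86.8, 88.1]
tcp_rot: [-3.141, -0.786, 1.174]
contact_force: [0.5, 0.2, -0.6]
opening: -0.005
grasp_force: 0.3
t 3.8 loc [-66.1   0.4  88.1] alpha 45.0 zlat 0.001 q [-0.62  0.58  2.02  0.94  1.02 -0.93] F [ 0.4 -0.4 -0.6] open -0.0
(np.float64(-65.8), 0, np.float64(90.4), 45) [0.0018, 0.0004, -0.0014] [-0.001, -0.0, 0.001]
(np.float64(-64.5), 0, np.float64(92.7), 45) [0.0044, 0.0004, -0.0021] [-0.001, -0.0, 0.001]
(np.float64(-63.1), 0, np.float64(94.9), 45) [0.0069, 0.0004, -0.0026] [-0.001, -0.0, 0.001]
(np.float64(-61.7), 0, np.float64(97.0), 45) [0.0094, 0.0004, -0.0031] [-0.001, -0.0, 0.001]
(np.float64(-60.1), 0, np.float64(99.1), 45) [0.012, 0.0004, -0.0035] [-0.001, -0.0, 0.001]
(np.float64(-58.4), 0, np.float64(101.1), 45) [0.0146, 0.0004, -0.0037] [-0.001, -0.0, 0.001]
(np.float64(-56.6), 0, np.float64(103.0), 45) [0.0172, 0.0004, -0.0038] [-0.001, -0.0, 0.001]
```

View pics/c3.png

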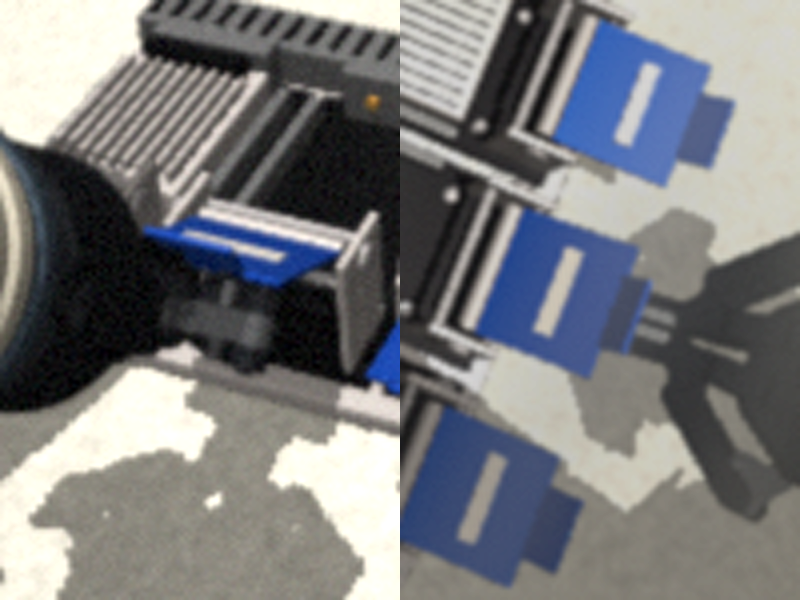

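The leaf is rising: in the crop its free edge has tipped up at side (230,265), with the tip beneath it. The neighbours are untouched, so I continue along the arc.

```bash
python3 -m crank '[[0.0025,0.0003,-0.0014,0,0,0,1],[0.005,0.0003,-0.0022,0,0,0,1],[0.0077,0.0003,-0.0028,0,0,0,1],[0.0105,0.0003,-0.0033,0,0,0,1],[0.0133,0.0003,-0.0036,0,0,0,1]]'
python3 -c "
from h import *
rows(st(),arc([42,45,48,51,54,57,60]))"
```

```text
clock: 4.4
eef_pos: [515.1, -80.7, 100.1]
tcp_rot: [-3.142, -0.785, 1.174]
contact_force: [0.3, 0.2, -0.3]
opening: 0.0
grasp_force: 0.3
t 4.4 loc [-59.3  -0.  100.1] alpha 45.0 zlat 0.001 q [-0.6   0.56  2.02  0.94  1.03 -0.91] F [ 0.3 -0.2 -0.3] open 0.0
(np.float64(-58.4), 0, np.float64(101.1), 45) [0.0013, -0.0, -0.0001] [-0.001, -0.0, 0.001]
(np.float64(-56.6), 0, np.float64(103.0), 45) [0.0039, -0.0, -0.0001] [-0.001, -0.0, 0.001]
(np.float64(-54.7), 0, np.float64(104.8), 45) [0.0065, -0.0, -0.0001] [-0.001, -0.0, 0.001]
(np.float64(-52.7), 0, np.float64(106.5), 45) [0.0091, -0.0, 0.0001] [-0.001, -0.0, 0.001]
(np.float64(-50.6), 0, np.float64(108.1), 45) [0.0118, -0.0, 0.0005] [-0.001, -0.0, 0.001]
(np.float64(-48.4), 0, np.float64(109.6), 45) [0.0144, -0.0, 0.001] [-0.001, -0.0, 0.001]
(np.float64(-46.2), 0, np.float64(111.0), 45) [0.0169, -0.0, 0.0016] [-0.001, -0.0, 0.001]
```

```bash
python3 -m crank '[[0.003,0,-0.0001,0,0,0,1],[0.006,0,-0.0001,0,0,0,1],[0.009,0,0.0001,0,0,0,1],[0.012,0,0.0005,0,0,0,1],[0.015,0,0.0011,0,0,0,1]]'
python3 -c "
from h import *
rows(st(),arc([57,60,63,66,69,72,75,78]))"
```

```text
clock: 4.9
eef_pos: [519.5, -70.1, 109.9]
tcp_rot: [-3.142, -0.785, 1.174]
contact_force: [0.1, -1.1, -0.0]
opening: 0.001
grasp_force: 0.4
t 4.9 loc [-4.780e+01 -1.000e-01  1.099e+02] alpha 45.0 zlat 0.001 q [-0.58  0.53  2.02  0.95  1.03 -0.88] F [-1.  -0.6 -0. ] open 0.0
(np.float64(-48.4), 0, np.float64(109.6), 45) [-0.0006, -0.0001, -0.0002] [-0.001, -0.0, 0.001]
(np.float64(-46.2), 0, np.float64(111.0), 45) [0.0019, -0.0001, 0.0004] [-0.001, -0.0, 0.001]
(np.float64(-43.9), 0, np.float64(112.2), 45) [0.0044, -0.0001, 0.0012] [-0.001, -0.0, 0.001]
(np.float64(-41.6), 0, np.float64(113.3), 45) [0.0068, -0.0001, 0.002] [-0.001, -0.0, 0.001]
(np.float64(-39.1), 0, np.float64(114.3), 45) [0.0093, -0.0001, 0.0031] [-0.001, -0.0, 0.001]
(np.float64(-36.7), 0, np.float64(115.2), 45) [0.0116, -0.0001, 0.0041] [-0.001, -0.0, 0.001]
(np.float64(-34.2), 0, np.float64(116.0), 45) [0.0139, -0.0001, 0.0053] [-0.001, -0.0, 0.001]
(np.float64(-31.6), 0, np.float64(116.6), 45) [0.0162, -0.0001, 0.0068] [-0.001, -0.0, 0.001]
```

```bash
python3 -m crank '[[0.0028,0,0.0005,0,0,0,1],[0.0053,0,0.0014,0,0,0,1],[0.0079,0,0.0025,0,0,0,1],[0.0105,0,0.0036,0,0,0,1],[0.013,0,0.0048,0,0,0,1]]'
python3 -c "
from h import *
rows(st(),arc([75,78,81,84,87,90,93,96]))"
```

```text
clock: 5.4
eef_pos: [524.4, -58.4, 115.6]
tcp_rot: [-3.141, -0.786, 1.174]
contact_force: [0.6, -0.4, 0.2]
opening: -0.0
grasp_force: 0.3
t 5.4 loc [-35.2  -0.  115.6] alpha 45.0 zlat 0.001 q [-0.56  0.52  2.02  0.96  1.02 -0.86] F [-0.1 -0.7  0.2] open -0.0
(np.float64(-34.2), 0, np.float64(116.0), 45) [0.001, -0.0, 0.0004] [-0.001, -0.0, 0.001]
(np.float64(-31.6), 0, np.float64(116.6), 45) [0.0032, 0.0, 0.0019] [-0.001, -0.0, 0.001]
(np.float64(-29.0), 0, np.float64(117.0), 45) [0.0053, 0.0, 0.0034] [-0.001, -0.0, 0.001]
(np.float64(-26.4), 0, np.float64(117.4), 45) [0.0075, 0.0, 0.005] [-0.001, -0.0, 0.001]
(np.float64(-23.8), 0, np.float64(117.6), 45) [0.0094, 0.0, 0.0067] [-0.001, -0.0, 0.001]
(np.float64(-21.2), 0, np.float64(117.7), 45) [0.0114, 0.0, 0.0084] [-0.001, -0.0, 0.001]
(np.float64(-18.6), 0, np.float64(117.6), 45) [0.0131, 0.0, 0.0104] [-0.001, -0.0, 0.001]
(np.float64(-16.0), 0, np.float64(117.4), 45) [0.0148, 0.0, 0.0123] [-0.001, -0.0, 0.001]
```

```bash
python3 -m crank '[[0.0028,0,0.0013,0,0,0,1],[0.005,0,0.0031,0,0,0,1],[0.0072,0,0.0048,0,0,0,1],[0.0094,0,0.0067,0,0,0,1],[0.0114,0,0.0086,0,0,0,1]]'
python3 -c "
from h import *
from rig import cams
rows(st(),arc([90,93,96,99,102,105,108,111]))
fs=[cams.grab_frame(n)['image'][:,:,::-1] for n in ('side','top')]
ims=[cv2.resize(f[y0:y0+150,x0:x0+100],None,fx=4,fy=4,interpolation=cv2.INTER_CUBIC) for f,(x0,y0) in zip(fs,[(220,190),(350,190)])]
cv2.imwrite('pics/c4.png',np.clip(np.hstack(ims)*1.5,0,255).astype(np.uint8))
"
```

```text
clock: 5.9
eef_pos: [529.8, -45.4, 117.5]
tcp_rot: [-3.141, -0.786, 1.174]
contact_force: [-0.1, 0.2, 1.0]
opening: 0.001
grasp_force: 0.3
t 5.9 loc [-21.    0.  117.5] alpha 45.0 zlat 0.001 q [-0.53  0.52  2.03  0.97  1.01 -0.85] F [0.1 0.2 1. ] open 0.0
(np.float64(-21.2), 0, np.float64(117.7), 45) [-0.0, 0.0, -0.0002] [-0.001, -0.0, 0.001]
(np.float64(-18.6), 0, np.float64(117.6), 45) [0.0018, 0.0, 0.0017] [-0.001, -0.0, 0.001]
(np.float64(-16.0), 0, np.float64(117.4), 45) [0.0035, 0.0001, 0.0036] [-0.001, -0.0, 0.001]
(np.float64(-13.4), 0, np.float64(117.0), 45) [0.005, 0.0001, 0.0058] [-0.001, -0.0, 0.001]
(np.float64(-10.8), 0, np.float64(116.6), 45) [0.0066, 0.0001, 0.0079] [-0.001, -0.0, 0.001]
(np.float64(-8.3), 0, np.float64(116.0), 45) [0.0079, 0.0001, 0.0101] [-0.001, -0.0, 0.001]
(np.float64(-5.8), 0, np.float64(115.2), 45) [0.0091, 0.0001, 0.0124] [-0.001, -0.0, 0.001]
(np.float64(-3.3), 0, np.float64(114.3), 45) [0.0102, 0.0001, 0.0148] [-0.001, -0.0, 0.001]
```

View pics/c4.png

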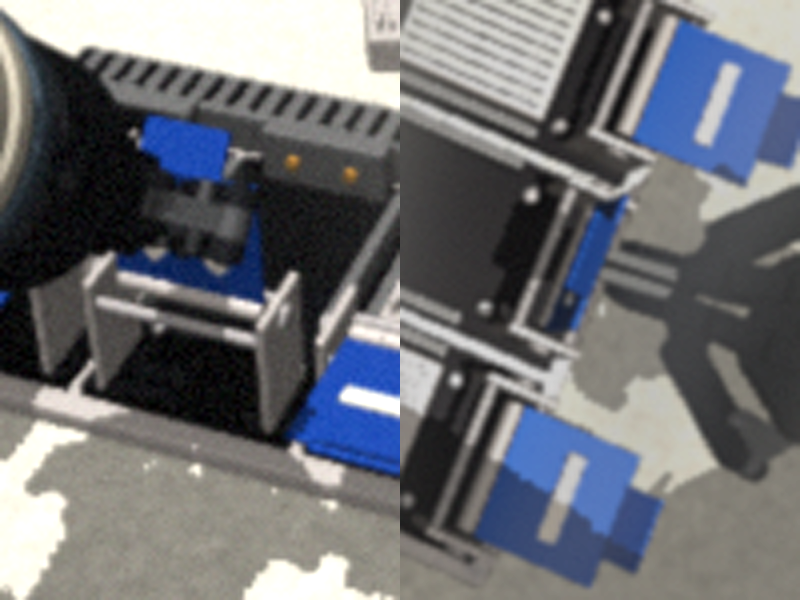

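The leaf is upright (blue edge seen on at top crop (590,260)), with the fingertip on its cross face. From here I steepen the tool gradually towards vertical while following the arc down.

```bash
cat >> h.py <<'E'
def arcs(phis,off=0,rho=50):
    out=[]
    for f in phis: out+=arc([f],rho=rho,a=round(45+max(0,f-100)*45/80,1),off=off)
    return out
E
python3 -m crank '[[0.002,0,0.0019,0,0,0,1],[0.0037,0,0.004,0,0,0,1],[0.0052,0,0.0061,0,0,0,1],[0.0067,0,0.0082,0,0,0,1],[0.0079,0,0.0101,0,0,0,1]]'
python3 -c "
from h import *
rows(st(),arcs([105,108,111,114,117,120,123,126]))"
```

```text
clock: 6.5
eef_pos: [534.7, -33.6, 115.9]
tcp_rot: [-3.141, -0.786, 1.174]
contact_force: [-0.4, 0.1, 0.9]
opening: -0.002
grasp_force: 0.3
t 6.5 loc [-8.300e+00  1.000e-01  1.159e+02] alpha 45.0 zlat 0.001 q [-0.5   0.52  2.03  0.99  1.   -0.85] F [-0.1  0.4  0.9] open -0.0
(np.float64(-8.0), 0, np.float64(117.0), 47.8) [0.001, 0.0001, -0.0006] [-0.001, -0.049, 0.001]
(np.float64(-5.3), 0, np.float64(116.9), 49.5) [0.0028, 0.0001, 0.0014] [-0.001, -0.079, 0.001]
(np.float64(-2.6), 0, np.float64(116.6), 51.2) [0.0045, 0.0001, 0.0035] [-0.001, -0.108, 0.001]
(np.float64(0.1), 0, np.float64(116.2), 52.9) [0.0061, 0.0001, 0.0057] [-0.001, -0.138, 0.001]
(np.float64(2.7), 0, np.float64(115.7), 54.6) [0.0076, 0.0001, 0.0079] [-0.001, -0.168, 0.001]
(np.float64(5.3), 0, np.float64(115.0), 56.2) [0.009, 0.0001, 0.0103] [-0.001, -0.196, 0.001]
(np.float64(7.8), 0, np.float64(114.2), 57.9) [0.0102, 0.0001, 0.0126] [-0.001, -0.225, 0.001]
(np.float64(10.3), 0, np.float64(113.3), 59.6) [0.0113, 0.0001, 0.015] [-0.001, -0.255, 0.001]
```

```bash
python3 -m crank '[[0.002,0,0.001,0,-0.06,0,1],[0.004,0,0.003,0,-0.1,0,1],[0.0057,0,0.0052,0,-0.13,0,1],[0.0074,0,0.0076,0,-0.165,0,1],[0.009,0,0.0103,0,-0.196,0,1]]'
python3 -c "
from h import *
rows(st(),arcs([120,123,126,129,132,135,138]))"
```

```text
clock: 7.0
eef_pos: [540.1, -21.1, 115.1]
tcp_rot: [3.141, -0.588, 1.174]
contact_force: [-0.1, -0.8, 0.3]
opening: 0.001
grasp_force: 0.3
t 7.0 loc [  5.3  -0.  115.1] alpha 56.3 zlat 0.0 q [-0.38  0.44  2.02  0.83  0.86 -0.6 ] F [-0.8 -0.2  0.3] open 0.0
(np.float64(5.3), 0, np.float64(115.0), 56.2) [-0.0, -0.0, 0.0001] [-0.0, 0.002, 0.001]
(np.float64(7.8), 0, np.float64(114.2), 57.9) [0.0016, -0.0, 0.0022] [-0.0, -0.028, 0.001]
(np.float64(10.3), 0, np.float64(113.3), 59.6) [0.0032, -0.0, 0.0043] [-0.0, -0.057, 0.001]
(np.float64(12.7), 0, np.float64(112.2), 61.3) [0.0046, -0.0, 0.0065] [-0.0, -0.087, 0.001]
(np.float64(15.0), 0, np.float64(111.1), 63.0) [0.0059, -0.0, 0.0087] [-0.0, -0.117, 0.001]
(np.float64(17.3), 0, np.float64(109.8), 64.7) [0.0071, -0.0, 0.0111] [-0.0, -0.147, 0.001]
(np.float64(19.5), 0, np.float64(108.5), 66.4) [0.0082, -0.0, 0.0134] [-0.0, -0.176, 0.001]
```

```bash
python3 -m crank '[[0.0018,0,0.0023,0,-0.03,0,1],[0.0034,0,0.0047,0,-0.06,0,1],[0.005,0,0.0073,0,-0.1,0,1],[0.0067,0,0.0103,0,-0.137,0,1],[0.0082,0,0.0134,0,-0.176,0,1]]'
python3 -c "
from h import *
rows(st(),arcs([138,141,144,147,150,153,156]))"
```

```text
clock: 7.5
eef_pos: [545.5, -7.9, 108.4]
tcp_rot: [3.142, -0.412, 1.174]
contact_force: [0.4, -0.8, -0.3]
opening: -0.001
grasp_force: 0.2
t 7.5 loc [1.950e+01 1.000e-01 1.084e+02] alpha 66.4 zlat 0.0 q [-0.25  0.41  2.    0.61  0.76 -0.32] F [-0.6 -0.7 -0.3] open -0.0
(np.float64(19.5), 0, np.float64(108.5), 66.4) [-0.0, 0.0001, -0.0001] [-0.0, -0.0, 0.001]
(np.float64(21.6), 0, np.float64(107.0), 68.1) [0.0013, 0.0001, 0.0021] [-0.0, -0.03, 0.001]
(np.float64(23.6), 0, np.float64(105.4), 69.8) [0.0025, 0.0001, 0.0044] [-0.0, -0.06, 0.001]
(np.float64(25.4), 0, np.float64(103.7), 71.4) [0.0035, 0.0001, 0.0067] [-0.0, -0.087, 0.001]
(np.float64(27.3), 0, np.float64(102.0), 73.1) [0.0045, 0.0001, 0.009] [-0.0, -0.117, 0.001]
(np.float64(29.0), 0, np.float64(100.2), 74.8) [0.0054, 0.0001, 0.0113] [-0.0, -0.147, 0.001]
(np.float64(30.5), 0, np.float64(98.2), 76.5) [0.0059, 0.0001, 0.0138] [-0.0, -0.176, 0.001]
```

```bash
python3 -m crank '[[0.0013,0,0.0023,0,-0.03,0,1],[0.0026,0,0.0048,0,-0.062,0,1],[0.0038,0,0.0076,0,-0.1,0,1],[0.005,0,0.0106,0,-0.137,0,1],[0.006,0,0.0138,0,-0.176,0,1]]'
python3 -c "
from h import *
rows(st(),arcs([156,159,162,165,168,171,174,177,180]))"
```

```text
clock: 8.0
eef_pos: [549.7, 2.3, 98.2]
tcp_rot: [-3.142, -0.236, 1.174]
contact_force: [0.1, 0.2, 0.9]
opening: -0.001
grasp_force: 0.2
t 8.0 loc [30.6  0.1 98.2] alpha 76.5 zlat 0.0 q [-0.13  0.42  1.97  0.35  0.72  0.  ] F [ 0.2 -0.   0.9] open -0.0
(np.float64(30.5), 0, np.float64(98.2), 76.5) [-0.0001, 0.0001, -0.0] [-0.0, -0.0, 0.001]
(np.float64(32.0), 0, np.float64(96.3), 78.2) [0.0009, 0.0001, 0.0022] [-0.0, -0.03, 0.001]
(np.float64(33.4), 0, np.float64(94.2), 79.9) [0.0018, 0.0001, 0.0045] [-0.0, -0.06, 0.001]
(np.float64(34.6), 0, np.float64(92.1), 81.6) [0.0025, 0.0001, 0.0068] [-0.0, -0.089, 0.001]
(np.float64(35.7), 0, np.float64(90.0), 83.2) [0.003, 0.0001, 0.0091] [-0.0, -0.117, 0.001]
(np.float64(36.7), 0, np.float64(87.8), 84.9) [0.0035, 0.0001, 0.0115] [-0.0, -0.147, 0.001]
(np.float64(37.6), 0, np.float64(85.5), 86.6) [0.0038, 0.0002, 0.014] [-0.0, -0.177, 0.001]
(np.float64(38.4), 0, np.float64(83.3), 88.3) [0.0041, 0.0002, 0.0163] [-0.0, -0.206, 0.001]
(np.float64(39.0), 0, np.float64(81.0), 90.0) [0.0042, 0.0002, 0.0187] [-0.0, -0.236, 0.001]
```

```bash
python3 -m crank '[[0.0009,0,0.0022,0,-0.03,0,1],[0.0018,0,0.0045,0,-0.06,0,1],[0.0025,0,0.0068,0,-0.09,0,1],[0.003,0,0.0088,0,-0.117,0,1],[0.0035,0,0.0105,0,-0.147,0,1]]'
python3 -c "
from h import *
rows(st(),[(38,0,z,90) for z in (88,86,85,84,83,82,81)])"
```

```text
clock: 8.5
eef_pos: [551.9, 7.7, 88.7]
tcp_rot: [-3.141, -0.09, 1.174]
contact_force: [0.6, -0.4, 0.9]
opening: -0.003
grasp_force: 0.2
t 8.5 loc [36.5  0.2 88.7] alpha 84.9 zlat 0.0 q [-0.04  0.44  1.94  0.13  0.74  0.27] F [-0.1 -0.7  0.9] open -0.0
(38, 0, 88, 90) [0.0014, 0.0002, 0.0009] [-0.0, -0.09, 0.001]
(38, 0, 86, 90) [0.0012, 0.0002, 0.0029] [-0.0, -0.09, 0.001]
(38, 0, 85, 90) [0.0012, 0.0002, 0.0039] [-0.0, -0.09, 0.001]
(38, 0, 84, 90) [0.0011, 0.0002, 0.0049] [-0.0, -0.09, 0.001]
(38, 0, 83, 90) [0.001, 0.0002, 0.0059] [-0.0, -0.09, 0.001]
(38, 0, 82, 90) [0.0009, 0.0002, 0.0068] [-0.0, -0.09, 0.001]
(38, 0, 81, 90) [0.0008, 0.0002, 0.0078] [-0.0, -0.09, 0.001]
```

```bash
python3 -m crank '[[0.0006,0,0.001,0,-0.03,0,1],[0.0011,0,0.002,0,-0.06,0,1],[0.0012,0,0.0029,0,-0.09,0,1],[0.0012,0,0.0036,0,-0.09,0,1],[0.0012,0,0.0039,0,-0.09,0,1]]'
python3 -c "
from h import *
st()"
python3 -m crank '[[0,0,0.0005,0,0,0,1],[0,0,0.001,0,0,0,1]]'
python3 -c "
from h import *
st()"
```

```text
clock: 9.0
eef_pos: [552.5, 9.3, 84.9]
tcp_rot: [-3.141, -0.001, 1.175]
contact_force: [-0.5, 0.0, 0.5]
opening: -0.002
grasp_force: 0.2
t 9.0 loc [38.1  0.3 84.9] alpha 89.9 zlat 0.0 q [0.01 0.46 1.91 0.   0.77 0.41] F [-0.2  0.5  0.5] open -0.0
clock: 9.2
eef_pos: [552.4, 8.7, 84.0]
tcp_rot: [-3.141, -0.001, 1.174]
contact_force: [-0.4, 0.6, 0.6]
opening: -0.004
grasp_force: 0.2
t 9.2 loc [37.6  0.2 84. ] alpha 89.9 zlat 0.0 q [0.01 0.46 1.92 0.   0.77 0.41] F [0.3 0.6 0.6] open -0.0
```

```bash
for i in 1 2 3; do python3 -m crank '[[0,0,0.0005,0,0,0,1],[0,0,0.001,0,0,0,1]]' >/dev/null
python3 -c "
from h import *
st()"; done
```

```text
t 9.4 loc [37.6  0.2 83. ] alpha 90.0 zlat 0.0 q [0.01 0.46 1.92 0.   0.77 0.41] F [-0.5  0.4  0.8] open 0.0
t 9.6 loc [37.7  0.1 82.4] alpha 90.0 zlat 0.0 q [0.01 0.46 1.92 0.   0.77 0.41] F [-2.2  2.2 10.4] open 0.0
t 9.8 loc [37.7 -0.  82.1] alpha 90.0 zlat 0.0 q [0.01 0.46 1.92 0.   0.77 0.41] F [-2.8  4.9 18.7] open 0.0
```

Force rose to 19 N with the tip at about 63 mm, which is the plate's top height when flat, so it's on the stop. Lifting off and checking.

```bash
python3 -m crank '[[0,0,-0.002,0,0,0,1],[0,0,-0.006,0,0,0,1],[0,0,-0.02,0,0,0,1],[0,0,-0.045,0,0,0,1],[0,0,-0.08,0,0,0,1]]' >/dev/null
python3 -m crank '[[-0.03,0,-0.02,0,0,0,1],[-0.07,0,-0.04,0,0,0,1],[-0.11,0,-0.06,0,0,0,1],[-0.15,0,-0.08,0,0,0,1],[-0.19,0,-0.08,0,0,0,1]]'
python3 -m crank '[[-0.03,0,0,0,0,0,1],[-0.06,0,0,0,0,0,1],[-0.09,0,0,0,0,0,1],[-0.12,0,0,0,0,0,1],[-0.12,0,0,0,0,0,1]]'
python3 -c "
from h import *
import pickle
from rig import cams
st()
F={n:cams.grab_frame(n) for n in ('side','top')};pickle.dump(F,open('f1.pkl','wb'))
ims=[cv2.resize(F[n]['image'][y0:y0+150,x0:x0+100,::-1],None,fx=4,fy=4,interpolation=cv2.INTER_CUBIC) for n,(x0,y0) in (('side',(235,190)),('top',(340,190)))]
cv2.imwrite('pics/c5.png',np.clip(np.hstack(ims)*1.5,0,255).astype(np.uint8))
for n in F:
    for l in leaves(F[n]): print(n,l['area'],l['bar'],l['poly'])
    print(n,'expected free corners/tab end',[proj(F[n],W(o,l,z)).tolist() for o,l,z in ((64,31,62),(64,-31,62),(4,31,62),(4,-31,62),(34,0,65))])
"
```

```text
clock: 10.8
eef_pos: [479.9, -168.2, 244.7]
tcp_rot: [3.136, -0.001, 1.175]
contact_force: [0.8, -0.4, -0.4]
opening: 0.0
grasp_force: 0.0
clock: 11.3
eef_pos: [431.8, -279.6, 241.9]
tcp_rot: [3.141, 0.001, 1.172]
contact_force: [0.1, 0.6, -0.2]
opening: -0.0
grasp_force: 0.0
t 11.3 loc [-275.    -0.3  241.9] alpha 90.0 zlat -0.001 q [-0.58  0.19  1.88 -0.    1.07 -0.18] F [ 0.6  0.1 -0.2] open -0.0
side 893 (np.float64(201.07320426165654), np.float64(261.3945469125902)) [[175, 267], [182, 272], [210, 277], [226, 255], [195, 247]]
side 693 (np.float64(276.7001963275205), np.float64(248.58713477306847)) [[252, 256], [287, 264], [300, 243], [266, 236]]
side 1124 (np.float64(318.4833137379036), np.float64(291.13683639323506)) [[306, 275], [292, 299], [332, 310], [344, 284]]
side expected free corners/tab end [[267.7, 235.7], [302.2, 243.5], [250.8, 258.2], [287.3, 267.1], [276.9, 249.2]]
top 954 (np.float64(375.2113429641519), np.float64(248.7139290172998)) [[359, 233], [352, 247], [358, 251], [356, 258], [384, 270], [395, 240], [369, 228], [365, 235]]
top 952 (np.float64(390.05831173639393), np.float64(314.29822288041464)) [[381, 292], [369, 324], [397, 335], [408, 304]]
top 832 (np.float64(428.8797748291114), np.float64(215.62263771612385)) [[420, 195], [408, 224], [435, 235], [446, 207]]
top expected free corners/tab end [[352.8, 257.8], [365.9, 226.6], [383.3, 271.3], [396.0, 239.8], [374.8, 248.7]]
```

View pics/c5.png

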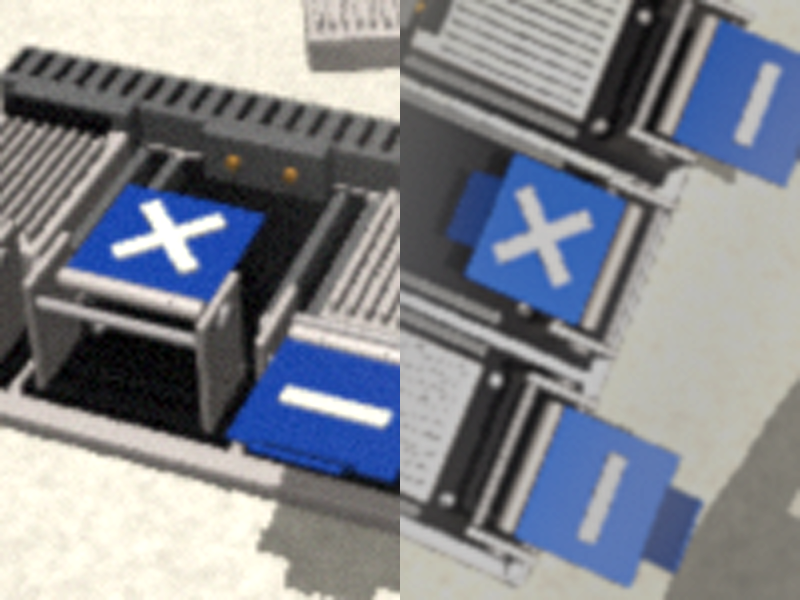

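The leaf lies over the bay with its cross showing. The cross centre is at top (375.2,248.7) and side (276.7,248.6), against (374.8,248.7) and (276.9,249.2) expected for a flat leaf. The other two leaves' bars moved by less than 0.05 px.

```bash
python3 -c "
from rig import sign_off
print(sign_off())"
```

```text
the job is handed in; nothing more can be done
None
```

I turned the empty (middle) bay's leaf over its pivot and pressed it flat against its stop, so the cross face shows; the other two leaves did not move, nothing else was touched, and the job was handed in at about 11.4 s.

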